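Clear the spent core out of the film dispenser

TASK

The cling-film dispenser is empty. Press its release button so that the tray springs out, snap the spent cardboard core out of the tray's two spring clips and lay it down inside the low waste-paper caddy, then push the tray home until it clicks shut and stays; leave the other things on the worktop where they are.

Things in the scene. Friction and masses are not known exactly. Their poses are not given: they have to be found in the camera images.
- dispenser: film dispenser, a white housing 270 mm wide (its y), 130 mm deep (its x), 122 mm tall, fixed to the worktop; origin at the centre of its underside, x points to its back, y to the end with the button, z up; the open front faces its -x, and while the tray is shut the hood covers the core
- hood_edge (a point): middle of the lower front edge of the dispenser's hood, 98 mm above the worktop; axes as the dispenser's. With the tray out, the core's axis lies only 29 mm in front of and 30 mm below this edge, so a vertical gripper strikes the hood: come in leaning about 35 degrees, hand towards the dispenser's -x
- film_tray (a joint): how far the grey tray has slid out of the dispenser along the dispenser's -x (m): 0 latched shut, 0.085 fully out. A spring pushes it out (4.5 N when shut, 2 N when out). To latch it must be pushed to about 2 mm beyond 0 (stop at -0.0035), then it rests at 0; short of that it springs out again. Pushing it home takes 7 to 10 N
- tray_front (a point): centre of the outer face of the tray's upright front panel (250 mm wide, top edge 56 mm above the worktop), 35 mm above the worktop; moves with the tray; axes as the dispenser's. Flush with the housing's front when shut
- clip_mid (a point): where the core's axis lies when clipped in, midway between the tray's two sprung C clips, 68 mm above the worktop; moves with the tray; axes as the dispenser's. The clips, 18 mm wide, stand 70 mm to either side along y; their mouths open up and forward, 35 degrees from vertical towards the dispenser's -x. Pulling the core out of both at once that way takes about 14 N
- release_button (a joint): how far the release button is pressed (m): 0 up, 0.008 fully down; the catch lets go at about 0.005. Spring: 2 N at first, 5 N fully down. It dips and comes up again by itself as the tray clicks home
- button_top (a point): centre of the top of the round grey release button, 26 mm across, on top of the hood near its front at the +y end, 133 mm above the worktop when up; press it straight down
- core_mid (a point): middle of the spent film core, a cardboard tube 30 mm across and 200 mm long, about 50 g; its axis is this frame's y. At the start it is clipped in the tray, along the dispenser's y, up to 8 mm off the middle
- paper_caddy: low open box for waste paper, dark sheet steel, 112 (its x) x 250 (its y) x 45 mm tall, walls and floor 4 mm, fixed; origin at the centre of its underside, z up
- salt_shaker: bystander: glass salt shaker with a steel top, 44 mm across, 90 mm tall, upright; origin at the centre of its underside
- tea_light: bystander: tea light, 38 mm across, 15 mm tall; origin at the centre of its underside
- oil_bottle: bystander: tall oil bottle, 61 x 61 x 268 mm, upright at the back; origin at the centre of its underside
- peg_a: bystander: wooden clothes peg, 15 x 72 x 12 mm, flat on the worktop; origin at the centre of its underside
- tape_roll: bystander: roll of tape lying flat, 96 mm across, 25 mm tall; origin at the centre of its underside

How it is judged:
By the outcome, as a careful person would: the job done as asked, in the order asked, and still so for the second after the job is handed in, with the robot touching nothing.
It also fails if it takes over 58 s, if anything falls off the work surface, if the arm or the gripper's body presses on something with over 40 N, if the wrist force passes 120 N, or if a joint passes its speed limit or range.

ROBOT

A 6-joint arm with a two-finger parallel gripper is mounted at the origin on a cart in front of the work surface, level with it; the furniture and walls round the work are solid. World frame = base frame: x ahead of the robot, y to its left, z up, the work surface at z = 0. Lengths are in mm, angles in rad, forces in N, time in s.
With the tool pointing down it reaches from about 350 to 975 mm from the base axis. Payload 7.1 kg.
Tool frame: the origin (TCP) lies on the front face of the gripper's body, between the roots of the fingers; the fingertips stand 80 mm ahead of it and the grasp point (between the pads) lies 61 mm ahead of it; z points along the fingers, y is the line along which they close (so a half turn about z gives the same grasp; the last joint's range is limited). The gripper opens to 88 mm and grips with 3 to 60 N. Pads are 20 mm wide; open, the fingers measure 115 mm over their backs; the gripper's body (75 mm by 178 mm) begins 61 mm behind the grasp point.
Start: joints at [1.277, 0.423, 1.63, -0, 1.089, -0.019], TCP at [169.565, 601.542, 302.675] pointing down, gripper open.
Joint ranges: [-3, 3], [-0.9, 2.11], [0.09, 2.58], [-1.31, 4.45], [0.11, 2.69], [-2.54, 2.54]. Speed limits (rad/s): [2.39, 2.39, 3.01, 3.14, 3.14, 3.14].

INTERFACE

Orientations are given as a rotation vector (axis times angle).
In Python, from workcell import readout, vision, close_job gives the robot as it stands.
- The arm moves only by the tool servo_tool, never from a script. Its argument "plan" is a list that holds one entry, the list of rows, each a list of 7 numbers: the gripper command: -1 is fully open, 1 is shut, values between are in proportion, then the shift along the world's x, y, z in units of 40 mm (1.0 is 40 mm), then the turn, a rotation vector about the world's x, y, z in units of 5 degrees (1.0 is 5 degrees). A call has 1 to 5 rows; each row shifts and turns the commanded pose from where the row before left it; what a row does not reach is not made up. A row lasts 1/12 s, in which the tool goes at most 41.7 mm and 7.16 degrees, less where a joint would pass 70% of its speed; a pose out of reach is approached as far as the arm can. A call is refused whole if a number of a shift passes 1 or a number of a turn 1, either way. A call with a gripper value outside its range is refused whole. The fingers move at their own pace and stop on an object; the grip force is fixed at half the most. Time passes only in rows, so rows that do not move let the fingers close. It gives the time, the measured TCP pose, the force, the opening and the grip force at its end, in the units of the state.
- readout.get_obs(): the state, without advancing time (a new reading comes with each control period).
- vision.get_image(name): name is "scene" or "top"; returns the picture (384x512x3 uint8, red, green, blue); there is no depth.
- vision.camera_params(name): a dict with "fx", "fy", "cx", "cy" (pixels), "rvec" (rotation vector, rad) and "tvec" (3), from world to camera coordinates, as OpenCV has them. Camera axes: x right, y down, z forward; pixel columns grow to the right and rows downward; lengths in mm; the calibration is good to about 2 mm. A picture is of the moment at which its call begins. camera_params takes no time and is no camera call.
- close_job(): hands the job in; it is judged then, once.
The state is a dict: "t": time; "qpos": joint angles; "qvel": joint speeds; "joint_torque": joint torques, N m; "ee_pos": TCP position; "orientation": TCP orientation; "ft_force": force on the tool from outside, world axes, zero at the start; "moment": the same for the moment, N m; "width": finger opening in mm; "grasp_force": force on a finger pad.
Only numpy, scipy, OpenCV 4.12 (cv2) and the standard library are available. Lean on these libraries where they do the work, as an engineer would, in place of code of your own. Each camera call takes 0.05 s, during which the arm holds its last target. There are 200 camera calls.

## Working session

There is one attempt and no reset: what is moved stays moved. The work goes in short steps, Python scripts to look and compute and a tool call to move; the robot and the scene stay as the last step left them, time stands still between calls to the robot, and variables do not carry over. Pictures are saved under pics/ and viewed, at most 10 in all, crops included, and the job is handed in when it is done.

Besides the shell and the picture viewer there is one more tool, called after "Call:" as name(argument=value, ...) on one line, values as JSON. servo_tool: Moves the arm, as the interface text tells. Its arguments: {"type":"object","properties":{"plan":{"type":"array"}},"required":["plan"]}

```bash
mkdir -p pics; python3 - <<'E'
from workcell import readout, vision
import cv2
for n in("scene","top"):
    cv2.imwrite(f"pics/{n}0.png",cv2.cvtColor(vision.get_image(n),cv2.COLOR_RGB2BGR)); print(n,vision.camera_params(n))
print(readout.get_obs())
E
```

```text
scene {'fx': 378.1842148090035, 'fy': 378.1842148090035, 'cx': 254.81406494712726, 'cy': 195.1147120490148, 'rvec': array([ 1.58730623, -1.50745175,  0.87862906]), 'tvec': array([-305.85234683,  361.81938432,  410.9206862 ])}
top {'fx': 379.6303461735417, 'fy': 379.6303461735417, 'cx': 246.53366973857263, 'cy': 197.7158040821235, 'rvec': array([ 2.13173517, -2.16729981,  0.16813983]), 'tvec': array([-262.41102473,  593.0058056 , 1055.26550437])}
{'t': 0.1, 'qpos': array([ 1.27701967e+00,  4.23711021e-01,  1.63060007e+00, -3.46440656e-05,
        1.08861398e+00, -1.89969943e-02]), 'qvel': array([-1.69696293e-03, -8.20003266e-04, -3.07067922e-03, -1.37404474e-03,
       -1.48116440e-04,  2.93748035e-05]), 'joint_torque': array([-4.79901405e-05, -5.45617139e+01, -2.74323159e+01,  6.45843940e-02,
        1.87600858e-02, -2.68117083e-05]), 'ee_pos': array([169.45113735, 601.18393558, 302.01801297]), 'orientation': array([-4.30216885e-01, -3.11181620e+00,  2.07481909e-03]), 'ft_force': array([ 0.20402758, -0.20742327, -0.00427493]), 'moment': array([ 0.03011253, -0.04670046,  0.00783855]), 'grasp_force': 0.0, 'width': 87.46153669474153}
```

View pics/scene0.png

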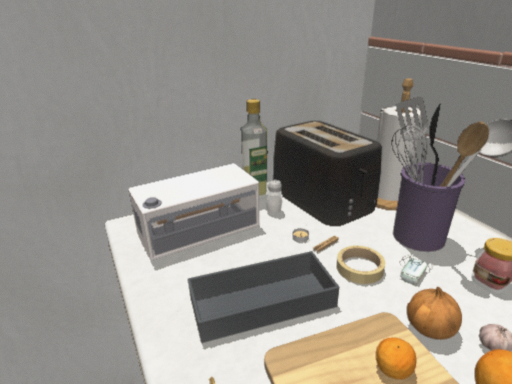

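View pics/top0.png

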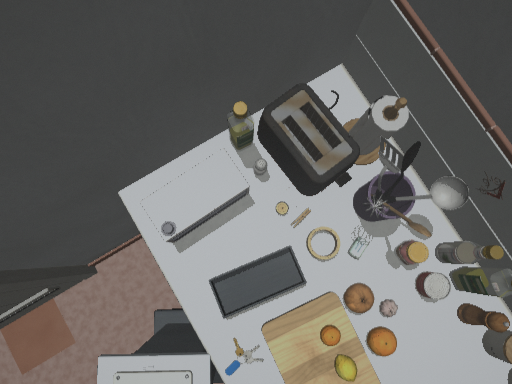

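The scene view shows the dispenser at about (195,210), its button at (151,203), and the caddy at (262,295). In the top view the button is at (168,229) and the caddy at (258,281). I'll enlarge both around the work area.

```bash
cat > h.py <<'E'
import numpy as np, cv2
from workcell import readout, vision
def P(n):
    c=vision.camera_params(n); K=np.array([[c['fx'],0,c['cx']],[0,c['fy'],c['cy']],[0,0,1]])
    return K,np.array(c['rvec']),np.array(c['tvec'])
def ray(n,uv,z):
    K,r,t=P(n); R=cv2.Rodrigues(r)[0]; o=-R.T@t; d=R.T@np.linalg.solve(K,[*uv,1.]); return o+d*(z-o[2])/d[2]
def proj(n,X):
    K,r,t=P(n); return cv2.projectPoints(np.array(X,float).reshape(-1,1,3),r,t,K,None)[0][:,0]
def tri(a,b):
    M=[]
    for n,uv in(("scene",a),("top",b)):
        K,r,t=P(n); M.append(K@np.c_[cv2.Rodrigues(r)[0],t])
    X=cv2.triangulatePoints(M[0],M[1],np.array(a,float),np.array(b,float))[:,0]; return X[:3]/X[3]
def crop(n,x,y,w,h,s,f):
    im=cv2.cvtColor(vision.get_image(n),cv2.COLOR_RGB2BGR)[y:y+h,x:x+w]
    im=cv2.resize(im,None,fx=s,fy=s,interpolation=cv2.INTER_CUBIC); cv2.imwrite(f,im); return im
E
python3 - <<'E'
from h import *
a=crop("scene",110,155,240,180,3,"pics/a.png");b=crop("top",115,135,200,190,3,"pics/b.png")
print(proj("top",[[0,0,0],[169,601,302]]),proj("scene",[169,601,302]))
print(ray("top",(168,229),133),tri((151,203),(168,229)))
E
```

```text
[[ 152.13165646  411.04884523]
 [-176.65918334  389.37031529]] [[-489.78949781  202.73796524]]
[495.80348101 -63.62331821 133.        ] [496.11806209 -62.07384781 126.93774436]
```

View pics/a.png

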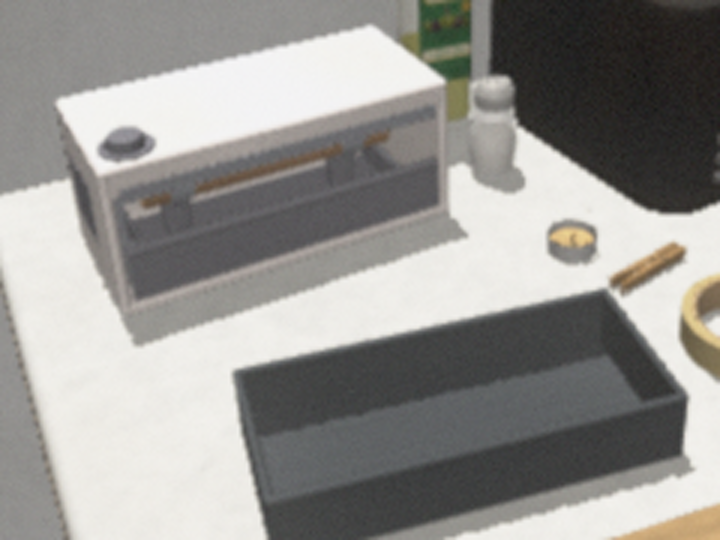

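View pics/b.png

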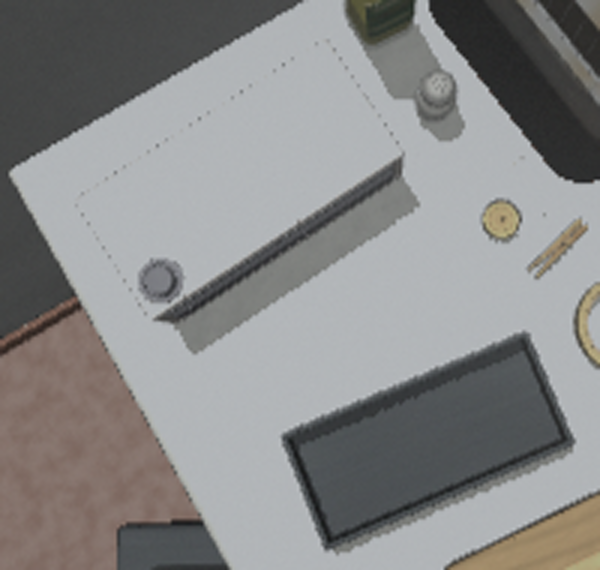

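The crops show the hood's top corners at scene crop (58,103), (372,27), (445,85) and (105,172), with the front edge running (155,318) to (402,155) in the top crop. The caddy rim corners in the top crop are (285,436), (528,334), (573,440) and (330,550). The tray is still shut.

```bash
python3 - <<'E'
from h import *
np.set_printoptions(precision=1,suppress=True)
s=lambda p:((p[0]+.5)/3-.5+110,(p[1]+.5)/3-.5+155)
t=lambda p:((p[0]+.5)/3-.5+115,(p[1]+.5)/3-.5+135)
S=[(58,103),(372,27),(445,85),(105,172)];T=[(78,205),(325,40),(402,155),(152,320)]
for a,b in zip(S,T): print(tri(s(a),t(b)),ray("scene",s(a),122)[:2],ray("top",t(b),122)[:2])
print('button',tri(s((127,134)),t((159,279))),ray("scene",s((127,134)),133)[:2],ray("top",t((159,279)),133)[:2])
C=[(285,436),(528,334),(573,440),(330,550)]; q=np.array([ray("top",t(c),45)[:2] for c in C]);print(q,q.mean(0))
SC=[(237,372),(605,292),(686,398),(267,498)]; q=np.array([ray("scene",s(c),45)[:2] for c in SC]);print(q,q.mean(0))
for n,b in(('salt',(437,90)),('tea',(501,218)),('pegA',(557,248))): print(n,ray("top",t(b),{'salt':90,'tea':15,'pegA':12}[n])[:2])
E
```

```text
[567.5  12.3 122. ] [567.4  12. ] [567.4  12.6]
[ 716.3 -208.7  120.8] [ 713.5 -208.7] [ 716.  -209.2]
[ 608.6 -277.4  119.6] [ 603.6 -277.3] [ 608.2 -277.7]
[464.4 -56.7 124.1] [467.9 -56.8] [464.1 -54.8]
button [499.4 -63.3 133.8] [500.9 -63.3] [499.3 -62.7]
[[ 356.9 -164.8]
 [ 447.7 -395.4]
 [ 348.5 -434.2]
 [ 253.3 -205.9]] [ 351.6 -300.1]
[[ 360.5 -162.2]
 [ 449.7 -391.9]
 [ 348.1 -432.5]
 [ 261.1 -200.5]] [ 354.9 -296.8]
salt [ 675.3 -312.1]
tea [ 562.5 -376.3]
pegA [ 532.1 -431. ]
```

Call:
servo_tool(plan=[[[1,0.41,-0.83,0,0,0,-0.41],[1,0.41,-0.83,0,0,0,-0.41],[1,0.41,-0.83,0,0,0,-0.41],[1,0.41,-0.83,0,0,0,-0.41],[1,0.41,-0.83,0,0,0,-0.41]]])

```text
t: 0.62
ee_pos: [251.8, 433.9, 302.5]
orientation: [0.708, 3.061, -0.0]
ft_force: [0.6, 0.3, 0.9]
width: 58.2
grasp_force: 0.0
```

Call:
servo_tool(plan=[[[1,0.41,-0.83,0,0,0,-0.41],[1,0.41,-0.83,0,0,0,-0.41],[1,0.41,-0.83,0,0,0,-0.41],[1,0.41,-0.83,0,0,0,-0.41],[1,0.41,-0.83,0,0,0,-0.41]]])

```text
t: 1.03
ee_pos: [333.9, 267.9, 302.8]
orientation: [0.979, 2.985, 0.0]
ft_force: [1.4, 0.4, -0.2]
width: 25.0
grasp_force: 0.0
```

Call:
servo_tool(plan=[[[1,0.41,-0.83,0,0,0,-0.41],[1,0.41,-0.83,0,0,0,-0.41],[1,0.41,-0.83,0,0,0,-0.41],[1,0.41,-0.83,0,0,0,-0.41],[1,0.41,-0.83,0,0,0,-0.41]]])

```text
t: 1.45
ee_pos: [415.9, 101.8, 302.8]
orientation: [1.242, 2.885, 0.0]
ft_force: [0.4, -0.8, -0.2]
width: 0.9
grasp_force: 0.0
```

Call:
servo_tool(plan=[[[1,0.41,-0.83,-0.2,0,0,-0.41],[1,0.41,-0.83,-0.2,0,0,-0.41],[1,0.41,-0.83,-0.2,0,0,-0.41],[1,0.41,-0.83,-0.2,0,0,-0.41],[1,0.41,-0.83,-0.2,0,0,-0.41]]])

```text
t: 1.87
ee_pos: [498.0, -64.4, 262.3]
orientation: [1.496, 2.763, 0.0]
ft_force: [-0.1, 0.6, 0.2]
width: 0.3
grasp_force: 0.0
```

Call:
servo_tool(plan=[[[1,0.03,0.03,-1,0,0,0],[1,0,0,-0.2,0,0,0],[1,0,0,-0.1,0,0,0],[1,0,0,-0.08,0,0,0],[1,0,0,0,0,0,0]]])

```text
t: 2.28
ee_pos: [498.3, -60.6, 208.0]
orientation: [-1.491, -2.765, 0.001]
ft_force: [-2.4, -2.2, 4.0]
width: 0.9
grasp_force: 1.8
```

Call:
servo_tool(plan=[[[1,0,0,-0.05,0,0,0],[1,0,0,0,0,0,0],[1,0,0,0.5,0,0,0],[1,-0.5,0,1,0,0,0],[1,-1,0,1,0,0,0]]])

```text
t: 2.7
ee_pos: [452.4, -60.8, 294.1]
orientation: [1.49, 2.763, 0.002]
ft_force: [-0.0, -0.5, 0.3]
width: 0.8
grasp_force: 0.0
```

```bash
python3 - <<'E'
from h import *
a=crop("scene",110,155,200,150,2,"pics/a1.png");b=crop("top",115,135,200,150,2,"pics/b1.png")
cv2.imwrite("pics/c1.png",np.hstack([a,b]))
E
```

```text
(no output)
```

View pics/c1.png

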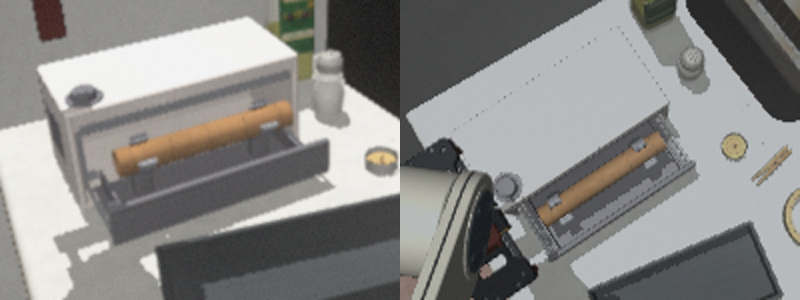

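The tray has sprung out. The brown core is fully visible, centred at roughly (600,180) in the right half and (205,137) in the left. I'll measure it by colour mask.

```bash
python3 - <<'E'
from h import *
np.set_printoptions(precision=1,suppress=True)
for n,(x,y,w,h),cl in(("scene",(160,200,105,50),0),("top",(175,195,80,55),0)):
    im=vision.get_image(n)[y:y+h,x:x+w]; hs=cv2.cvtColor(im,cv2.COLOR_RGB2HSV)
    m=cv2.inRange(hs,(5,80,50),(25,255,255)); m=cv2.morphologyEx(m,cv2.MORPH_CLOSE,np.ones((9,9)))
    c=max(cv2.findContours(m,0,1)[0],key=cv2.contourArea)
    r=cv2.minAreaRect(c); b=cv2.boxPoints(r)+[x,y]; print(n,r,(r[0][0]+x,r[0][1]+y)); 
    q=np.array([ray(n,p,72)[:2] for p in b]); print(q,q.mean(0))
    if n=="top":T=(r[0][0]+x,r[0][1]+y)
    else:S=(r[0][0]+x,r[0][1]+y)
print(tri(S,T),ray("scene",S,68),ray("top",T,68))
E
```

```text
scene ((51.297607421875, 23.504413604736328), (13.494194030761719, 92.04462432861328), 73.49563598632812) (211.297607421875, 223.50441360473633)
[[ 478.7  -89.1]
 [ 594.3 -266.5]
 [ 537.  -278.8]
 [ 433.  -109.6]] [ 510.8 -186. ]
top ((40.153846740722656, 30.73076820373535), (13.035454750061035, 74.32982635498047), 56.3099365234375) (215.15384674072266, 225.73076820373535)
[[ 466.3  -87. ]
 [ 579.1 -260.3]
 [ 548.  -280.1]
 [ 436.2 -107.2]] [ 507.4 -183.6]
[ 506.8 -182.4   72.3] [ 513.4 -180.3   68. ] [ 507.2 -182.6   68. ]
```

Call:
servo_tool(plan=[[[0.05,-0.11,-0.87,0,0.545,-0.838,0],[0.05,-0.11,-0.87,0,0.545,-0.838,0],[0.05,-0.11,-0.87,0,0.545,-0.838,0],[0.05,-0.11,-0.87,0,0.545,-0.838,0],[0.05,-0.11,-0.87,0,0.545,-0.838,0]]])

```text
t: 3.32
ee_pos: [429.9, -230.4, 291.2]
orientation: [1.372, 2.543, 0.548]
ft_force: [0.3, 1.1, 0.2]
width: 30.4
grasp_force: 0.0
```

Call:
servo_tool(plan=[[[0.05,0,0,-0.46,0.545,-0.838,0],[0.05,0,0,-0.46,0.545,-0.838,0],[0.05,0,0,-0.46,0,0,0],[0.05,0,0,-0.46,0,0,0],[0.05,0,0,-0.46,0,0,0]]])

```text
t: 3.73
ee_pos: [429.3, -229.4, 197.4]
orientation: [1.316, 2.432, 0.745]
ft_force: [0.3, 0.4, -0.1]
width: 41.5
grasp_force: 0.0
```

```bash
python3 - <<'E'
from h import *
np.set_printoptions(precision=3,suppress=True)
o=readout.get_obs(); print(o['ee_pos'],o['width'],cv2.Rodrigues(o['orientation'])[0],o['qpos'])
a=np.array([.481,.313,-.819]); print(np.array([509,-183,68])-64*a-o['ee_pos'])
a=crop("scene",130,130,200,150,4,"pics/a2.png")
E
```

```text
[ 429.291 -229.438  197.367] 41.460312009070265 [[-0.547  0.694  0.467]
 [ 0.837  0.453  0.308]
 [ 0.002  0.559 -0.829]] [-0.777  0.41   2.119  0.962  0.73  -2.133]
[ 48.925  26.406 -76.951]
```

View pics/a2.png

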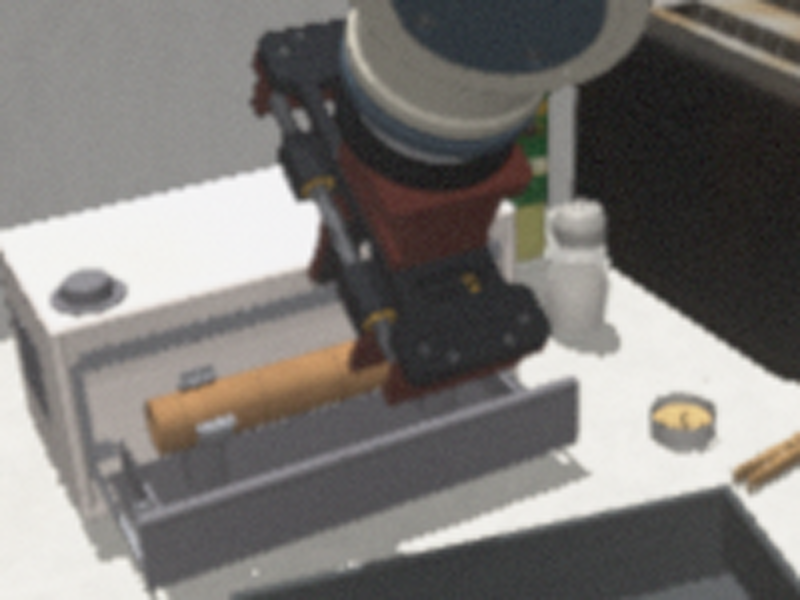

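The fingers sit ready above the core between the clips and clear of the hood's front edge, at about (350,370) in this crop.

Call:
servo_tool(plan=[[[0.05,0.13,-0.07,0.05,0,0,0],[0.05,0.35,0.23,-0.62,0,0,0],[0.05,0.35,0.23,-0.62,0,0,0],[0.05,0.24,0.16,-0.43,0,0,0],[0.05,0.15,0.1,-0.28,0,0,0]]])

```text
t: 4.2
ee_pos: [480.0, -202.5, 123.0]
orientation: [1.312, 2.432, 0.746]
ft_force: [-0.5, 0.3, 0.2]
width: 41.7
grasp_force: 0.0
```

Call:
servo_tool(plan=[[[1,0,0,0,0,0,0],[1,0,0,0,0,0,0],[1,0,0,0,0,0,0]]])

```text
t: 4.45
ee_pos: [479.3, -202.8, 125.3]
orientation: [1.31, 2.431, 0.749]
ft_force: [7.6, 6.5, -2.4]
width: 29.5
grasp_force: 30.0
```

Call:
servo_tool(plan=[[[1,-0.1,-0.07,0.16,0,0,0],[1,-0.14,-0.09,0.25,0,0,0],[1,-0.24,-0.16,0.42,0,0,0],[1,-0.35,-0.23,0.6,0,0,0],[1,-0.35,-0.23,0.6,0,0,0]]])

```text
t: 4.87
ee_pos: [430.3, -234.8, 206.9]
orientation: [1.313, 2.432, 0.744]
ft_force: [0.7, -0.3, -0.6]
width: 29.4
grasp_force: 30.0
```

```bash
python3 - <<'E'
from h import *
np.set_printoptions(precision=3,suppress=True)
o=readout.get_obs(); print(o['ee_pos'],o['width'],o['grasp_force'],o['ft_force'],o['moment'],o['qpos'])
a=crop("scene",100,110,250,190,2,"pics/a3.png");b=crop("top",100,125,150,190,2,"pics/b3.png")
cv2.imwrite("pics/c3.png",np.hstack([a,b]))
E
```

```text
[ 430.319 -234.764  206.874] 29.40525895798298 29.999781847000122 [ 0.723 -0.259 -0.596] [-0.254  0.32  -0.025] [-0.784  0.394  2.107  0.936  0.748 -2.108]
```

View pics/c3.png

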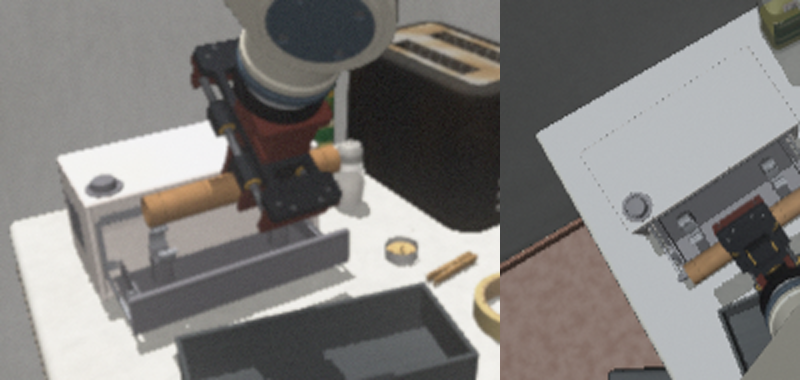

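The core is out of both clips and held level at about (240,185) in the left half. The empty clips and the open tray are visible beneath it.

Call:
servo_tool(plan=[[[1,-0.28,-0.23,0,-0.535,0.822,0],[1,-0.28,-0.23,0,-0.535,0.822,0],[1,-0.28,-0.23,0,-0.535,0.822,0],[1,-0.28,-0.23,0,-0.535,0.822,0],[1,-0.28,-0.23,0,-0.535,0.822,0]]])

```text
t: 5.38
ee_pos: [374.8, -281.0, 205.8]
orientation: [1.453, 2.688, 0.22]
ft_force: [0.5, 0.1, -0.9]
width: 29.3
grasp_force: 30.0
```

Call:
servo_tool(plan=[[[1,-0.28,-0.23,0,-0.535,0.822,0],[1,-0.28,-0.23,0,-0.535,0.822,0],[1,0,0,0,0,0,-0.73],[1,0,0,0,0,0,-0.73],[1,0,0,0,0,0,-0.73]]])

```text
t: 5.8
ee_pos: [353.0, -298.5, 205.4]
orientation: [-1.752, -2.604, 0.003]
ft_force: [-1.3, 0.6, -0.8]
width: 29.5
grasp_force: 30.0
```

```bash
python3 - <<'E'
from h import *
np.set_printoptions(precision=3,suppress=True)
o=readout.get_obs(); print(o['ee_pos'],o['grasp_force'],cv2.Rodrigues(o['orientation'])[0],o['qpos'])
a=crop("scene",150,110,250,230,2,"pics/a4.png");b=crop("top",175,205,150,115,4,"pics/b4.png")
h=cv2.resize(b,(300,230)); cv2.imwrite("pics/c4.png",np.hstack([a,cv2.copyMakeBorder(h,0,230,0,0,0)]))
E
```

```text
[ 353.019 -298.475  205.351] 29.998016953468323 [[-0.376  0.926 -0.004]
 [ 0.926  0.376  0.   ]
 [ 0.002 -0.003 -1.   ]] [-0.726  0.343  2.049 -0.003  0.752 -1.11 ]
```

View pics/c4.png

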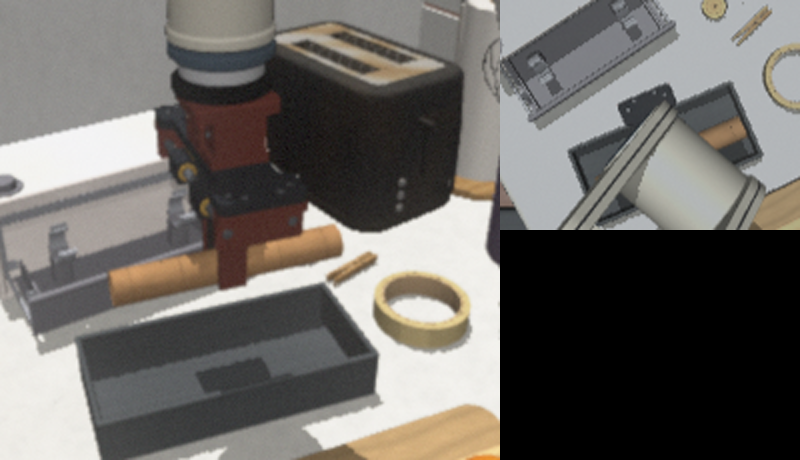

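The core is parallel to the caddy, above its centre: left half, core from (110,285) to (340,245), caddy below it. Now I'll lower it.

Call:
servo_tool(plan=[[[1,0,0,-0.9,0,0,0],[1,0,0,-0.9,0,0,0],[1,0,0,-0.6,0,0,0],[1,0,0,-0.3,0,0,0],[1,0,0,-0.05,0,0,0]]])

```text
t: 6.32
ee_pos: [351.8, -297.7, 93.0]
orientation: [-1.743, -2.604, 0.002]
ft_force: [-0.4, 0.2, -1.3]
width: 29.2
grasp_force: 30.0
```

Call:
servo_tool(plan=[[[1,0,0,-0.05,0,0,0],[1,0,0,-0.05,0,0,0],[1,0,0,0,0,0,0]]])

```text
t: 6.57
ee_pos: [353.2, -299.0, 91.9]
orientation: [-1.748, -2.608, 0.004]
ft_force: [0.5, 0.1, -1.0]
width: 29.7
grasp_force: 30.0
```

Call:
servo_tool(plan=[[[1,0,0,-0.06,0,0,0],[1,0,0,-0.06,0,0,0],[1,0,0,0,0,0,0]]])

```text
t: 6.82
ee_pos: [353.5, -299.4, 88.2]
orientation: [-1.749, -2.609, 0.004]
ft_force: [-2.4, 1.6, 15.6]
width: 29.4
grasp_force: 30.0
```

Call:
servo_tool(plan=[[[0.15,0,0,0.04,0,0,0],[0.1,0,0,0,0,0,0],[0,0,0,0,0,0,0],[0,0,0,0,0,0,0],[0,0,0,0.2,0,0,0]]])

```text
t: 7.23
ee_pos: [352.2, -298.1, 95.4]
orientation: [-1.747, -2.604, 0.003]
ft_force: [-0.3, 0.5, 0.1]
width: 43.5
grasp_force: 0.0
```

Call:
servo_tool(plan=[[[0,0,0,0.5,0,0,0],[0,0,0,1,0,0,0],[0,0,0,1,0,0,0],[0,0,0,0.5,0,0,0],[1,0,0,0,0,0,0]]])

```text
t: 7.65
ee_pos: [354.4, -300.0, 220.6]
orientation: [1.747, 2.606, -0.005]
ft_force: [0.5, 0.5, 1.0]
width: 40.3
grasp_force: 0.0
```

Call:
servo_tool(plan=[[[1,0.074,0.071,0,0.516,-0.162,-0.946],[1,0.074,0.071,0,0.516,-0.162,-0.946],[1,0.074,0.071,0,0.516,-0.162,-0.946],[1,0.074,0.071,0,0.516,-0.162,-0.946]]])

```text
t: 7.98
ee_pos: [364.5, -286.7, 215.5]
orientation: [-2.111, -2.229, -0.279]
ft_force: [-0.9, 0.4, 0.5]
width: 13.8
grasp_force: 0.0
```

Call:
servo_tool(plan=[[[1,0.074,0.071,0,0.516,-0.162,-0.946],[1,0.074,0.071,0,0.516,-0.162,-0.946],[1,0.074,0.071,0,0.516,-0.162,-0.946],[1,0.074,0.071,0,0.516,-0.162,-0.946]]])

```text
t: 8.32
ee_pos: [376.3, -275.5, 215.3]
orientation: [-2.385, -1.791, -0.538]
ft_force: [0.0, -0.4, -0.5]
width: 0.4
grasp_force: 0.0
```

Call:
servo_tool(plan=[[[1,0.074,0.071,0,0.516,-0.162,-0.946],[1,0.074,0.071,0,0.516,-0.162,-0.946],[1,0.074,0.071,0,0.516,-0.162,-0.946],[1,0.074,0.071,0,0.516,-0.162,-0.946]]])

```text
t: 8.65
ee_pos: [388.0, -264.2, 215.2]
orientation: [-2.57, -1.305, -0.771]
ft_force: [0.3, 0.3, 0.6]
width: 0.4
grasp_force: 0.0
```

Call:
servo_tool(plan=[[[1,0.074,0.071,0,0.516,-0.162,-0.946],[1,0.074,0.071,0,0.516,-0.162,-0.946],[1,0.074,0.071,0,0.516,-0.162,-0.946],[1,0.074,0.071,0,0.516,-0.162,-0.946]]])

```text
t: 8.98
ee_pos: [399.8, -252.8, 215.2]
orientation: [-2.663, -0.787, -0.972]
ft_force: [-0.8, 0.5, -0.2]
width: 0.7
grasp_force: 0.0
```

```bash
python3 - <<'E'
from h import *
np.set_printoptions(precision=3,suppress=True)
o=readout.get_obs(); print(o['ee_pos'],o['width'],cv2.Rodrigues(o['orientation'])[0],o['qpos'])
a=crop("scene",110,90,250,250,2,"pics/a5.png");b=crop("top",115,165,150,150,2,"pics/b5.png")
cv2.imwrite("pics/c5.png",np.hstack([a,cv2.copyMakeBorder(b,0,200,0,0,0)]))
E
```

```text
[ 399.806 -252.843  215.219] 0.6617484914658344 [[ 0.642  0.545  0.539]
 [ 0.414 -0.839  0.354]
 [ 0.645 -0.004 -0.764]] [-0.908  0.397  2.132  1.018  0.857 -0.702]
```

View pics/c5.png

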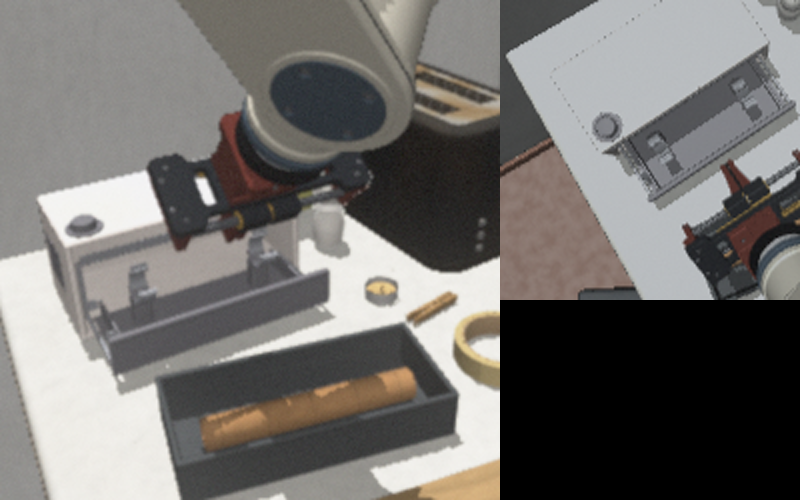

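The core lies flat in the caddy, left half, from (205,430) to (410,385). The tray is open with empty clips, and the closed fingers point at its front panel. I'll descend and push.

Call:
servo_tool(plan=[[[1,-0.15,-0.1,-0.8,0,0,0],[1,0,0,-0.8,0,0,0],[1,0,0,-0.8,0,0,0],[1,0,0,-0.5,0,0,0],[1,0,0,-0.2,0,0,0]]])

```text
t: 9.5
ee_pos: [393.3, -256.3, 89.2]
orientation: [-2.66, -0.796, -0.967]
ft_force: [-0.4, 0.2, -0.1]
width: 0.7
grasp_force: 0.0
```

Call:
servo_tool(plan=[[[1,0.21,0.137,0,0,0,0],[1,0.21,0.137,0,0,0,0],[1,0.21,0.137,0,0,0,0],[1,0.3,0.195,0,0,0,0],[1,0.3,0.195,0,0,0,0]]])

```text
t: 9.92
ee_pos: [444.3, -224.9, 93.0]
orientation: [-2.665, -0.798, -0.972]
ft_force: [-3.2, -3.5, -3.7]
width: 0.4
grasp_force: 2.4
```

Call:
servo_tool(plan=[[[1,0.25,0.164,0,0,0,0],[1,0.25,0.164,0,0,0,0],[1,0.2,0.13,0,0,0,0],[1,0.15,0.1,0,0,0,0],[1,0,0,0,0,0,0]]])

```text
t: 10.33
ee_pos: [478.8, -202.3, 93.1]
orientation: [-2.663, -0.799, -0.974]
ft_force: [-2.2, -4.2, 0.6]
width: 0.6
grasp_force: 2.1
```

Call:
servo_tool(plan=[[[1,0.08,0.052,0,0,0,0],[1,0.06,0.039,0,0,0,0],[1,0.04,0.026,0,0,0,0],[1,0,0,0,0,0,0]]])

```text
t: 10.67
ee_pos: [485.0, -198.4, 92.9]
orientation: [-2.663, -0.796, -0.974]
ft_force: [-2.4, -5.0, 0.8]
width: 0.6
grasp_force: 2.1
```

Call:
servo_tool(plan=[[[1,0.04,0.026,0,0,0,0],[1,0.04,0.026,0,0,0,0],[1,0,0,0,0,0,0]]])

```text
t: 10.92
ee_pos: [488.1, -196.3, 92.8]
orientation: [-2.663, -0.795, -0.974]
ft_force: [-1.9, -4.3, 3.4]
width: 0.3
grasp_force: 2.1
```

Call:
servo_tool(plan=[[[1,0.04,0.026,0,0,0,0],[1,0.04,0.026,0,0,0,0],[1,0,0,0,0,0,0]]])

```text
t: 11.17
ee_pos: [490.3, -194.9, 92.6]
orientation: [-2.665, -0.794, -0.972]
ft_force: [-13.2, -9.6, 10.0]
width: 0.8
grasp_force: 8.4
```

Call:
servo_tool(plan=[[[1,0.03,0.02,0,0,0,0],[1,-0.4,-0.26,0,0,0,0],[1,-0.6,-0.4,0.2,0,0,0],[1,-0.6,-0.4,0.8,0,0,0],[1,-0.4,-0.3,0.8,0,0,0]]])

```text
t: 11.58
ee_pos: [410.7, -246.4, 162.6]
orientation: [-2.659, -0.792, -0.968]
ft_force: [1.6, -0.6, -0.0]
width: 0.7
grasp_force: 0.0
```

Call:
servo_tool(plan=[[[1,0,0,0.8,0,0,0],[1,0,0,0.8,0,0,0],[1,0,0,0,0,0,0]]])

```text
t: 11.83
ee_pos: [413.9, -248.4, 232.2]
orientation: [-2.665, -0.799, -0.98]
ft_force: [0.8, -1.1, 0.6]
width: 0.6
grasp_force: 0.0
```

```bash
python3 - <<'E'
from h import *
a=crop("scene",110,130,250,210,2,"pics/a6.png");b=crop("top",115,135,200,190,2,"pics/b6.png")
cv2.imwrite("pics/c6.png",np.hstack([a[:,:400],b[:380].copy() if 0 else cv2.copyMakeBorder(b,0,a.shape[0]-b.shape[0],0,0,0)]))
E
```

```text
(no output)
```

View pics/c6.png

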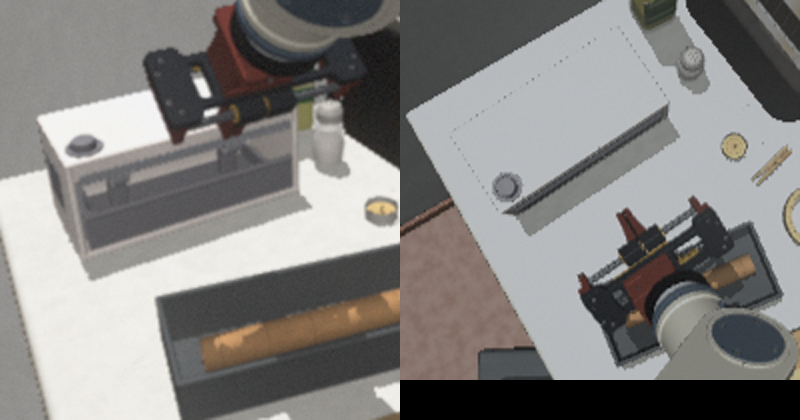

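The tray is flush and has stayed shut. The core lies in the caddy, the other things are where they were, and the arm touches nothing.

```bash
python3 -c "from workcell import close_job; print(close_job())"
```

```text
the job is handed in; nothing more can be done
None
```

I pressed the button so the tray sprang out, laid the spent core flat in the caddy, pushed the tray shut (it stayed shut in the last picture), and handed the job in at about 12 s on the robot's clock; no verdict came back.

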